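# Bring the next sample into the photometer's beam and read it through the green filter

### The arm

A 6-joint arm with a two-finger parallel gripper is mounted at the origin on the work surface; the furniture and walls round the work are solid. World frame = base frame: x ahead of the robot, y to its left, z up, the work surface at z = 0. Lengths are in m, angles in rad, forces in N, time in s.
With the tool pointing down it reaches from about 0.35 to 0.875 m from the base axis. Payload 15.5 kg.
Tool frame: the origin (TCP) lies midway between the tips of the shut fingers; the grasp point (between the pads) lies 19 mm behind it (robot.hold_point_z is the distance from the TCP to the grasp point, in m); z points along the fingers, y is the line along which they close (so a half turn about z gives the same grasp; the last joint's range is limited). The gripper opens to 85 mm and grips with 20 to 120 N. Pads are 22 mm wide; open, the fingers measure 114 mm over their backs; the gripper's body (76 mm by 85 mm) begins 54 mm behind the grasp point. The pads swing forward as they close: fully open they stand 13 mm farther back than shut.
Start: joints at [1.22, 0.494, 1.345, -0, 1.302, -0.096], TCP at [0.158, 0.605, 0.231] pointing down, gripper open.
Joint ranges: [-2.91, 2.91], [-0.82, 2.16], [0.22, 2.67], [-1.22, 4.37], [0.12, 2.79], [-3.08, 3.08]. Speed limits (rad/s): [1.89, 1.89, 2.57, 3.01, 3.01, 3.01].

### API

Orientations are given as a unit quaternion [w, x, y, z].
In Python, from rig import get_obs, eyes, robot gives the robot as it stands.
- The arm moves only by the tool arm_command, never from a script. Its argument "increments" is a list that holds one entry, the list of rows, each a list of 6 numbers: the shift along the tool's x, y, z as a fraction of full scale, then the turn, a rotation vector about the tool's x, y, z as a fraction of full scale. In form: [[[x, y, z, rx, ry, rz], ...]]. A call has 1 to 10 rows; each row is the pose to reach, as a shift and turn from the pose commanded when the call began, along the tool's axes at that moment; what a row does not reach only later rows make up. Full scale, the value 1, is 30 cm for a shift and 1.5 rad for a turn. A row lasts 1/8 s, in which the tool goes at most 62.5 mm and 10.7 degrees, less where a joint would pass 70% of its speed; a pose out of reach is approached as far as the arm can. A call with a number of a shift or a turn outside -1 to 1 is refused whole. A call with a gripper value outside its range is refused whole. "grip" is the opening, from 0 (shut) to 1 (fully open), set as the call begins (left out, the last holds). The fingers move at their own pace and stop on an object; "squeeze" is the grip in N (left out, the last holds). Time passes only in rows, so rows that repeat a pose let the fingers close. It gives the time, the measured TCP pose, the force, the opening and the grip force at its end, in the units of the state.
- get_obs(): the state, without advancing time (a new reading comes with each control period).
- eyes.grab_frame(name): name is "side" or "top" or "wrist"; returns a dict with "img" (384x512x3 uint8, red, green, blue), "fx", "fy", "cx", "cy" (pixels), "R" (3x3) and "t" (3): a world point X has camera coordinates R X + t. Camera axes: x right, y down, z forward; pixel columns grow to the right and rows downward; lengths in m; the calibration is good to about 2 mm. The wrist camera is an equidistant fisheye: a pixel r from the principal point sees the ray r / f radians off the axis. A picture is of the moment at which its call begins. There is no depth.
- robot.hand_in(): hands the job in; it is judged then, once.
The state is a dict: "t": time; "joint_pos": joint angles; "qvel": joint speeds; "joint_torque": joint torques, N m; "ee_pos": TCP position; "ee_rot": TCP orientation; "contact_force": force on the tool from outside, world axes, zero at the start; "wrist_torque": the same for the moment, N m; "grip_width": finger opening in m; "finger_force": force on a finger pad.
Only numpy, scipy, OpenCV 4.12 (cv2) and the standard library are available. Lean on these libraries where they do the work, as an engineer would, in place of code of your own. Each camera call takes 0.05 s, during which the arm holds its last target. There are 200 camera calls.

### The job

Read the white-capped vial of red liquid on the white bench photometer: turn the carousel by its black knob until that vial clicks into place in front of the lens of the reading head, and turn the filter knob sunk in the round well so that its white pointer stands at the green mark. With both set, press the green read key fully down and let it come up. Leave both settings as they are, every vial standing in its clip, and the dropper bottle, beaker and petri dish nearby where they stand.

Things in the scene. Friction and masses are not known exactly. Their poses are not given: they have to be found in the camera images.
- photometer: white bench photometer, fixed, 190 deep (x) by 250 wide (y); origin at the centre of its underside on the worktop, x away from its front, y to its left, z up. A low deck (top 36 high) at the left carries the carousel, with a grey reading head (60 wide, 30 deep, top 91 high) behind it; a raised console (top 86 high, 101 wide) at the right has the well and, in front of it, the read key
- carousel_knob (a point): centre of the carousel's round black fluted knob, 36 diameter, from 110.5 to 146.5 above the worktop, on the carousel's upright axis (this point is 129.5 up; the tops of the vials round it are at 102.5)
- carousel (a joint): turn of the carousel about its upright axis, rad, grows anticlockwise seen from above and turns either way. Six places 60 deg apart on a circle of 46 radius; click stops at every multiple of 1.047 rad (0 at the start, a place exactly at the head) pull it in from within about 0.4 rad with up to 0.1 N m
- read_station (a point): where the centre of a vial stands when its place is exactly before the lens of the reading head; 73.5 above the worktop, 46 behind the carousel's axis
- vial_3_mid (a point): centre (half-way up, 29 above its foot) of the loose capped glass vial with white (the only white) cap and red liquid, 22 diameter, 58 tall, standing in a ring clip of the carousel; the one to read. It starts one place to either side of the reading head or two places to its left
- vial_1_mid (a point): centre (half-way up, 29 above its foot) of the loose capped glass vial with black cap and blue liquid, 22 diameter, 58 tall, standing in a ring clip of the carousel
- vial_2_mid (a point): centre (half-way up, 29 above its foot) of the loose capped glass vial with black cap and yellow liquid, 22 diameter, 58 tall, standing in a ring clip of the carousel
- vial_4_mid (a point): centre (half-way up, 29 above its foot) of the loose capped glass vial with black cap and green liquid, 22 diameter, 58 tall, standing in a ring clip of the carousel
- dial_grip (a point): point on the filter knob's axis at the height to grip it (68 above the worktop, 10 below the bar's top). The grey bar grip is 36 long, 11 wide and 29 tall, on a black skirt of 34 diameter whose top is 19 below this point; this point's x axis runs along the bar to the end with the white pointer line, z up. It turns with the knob
- filter_dial (a joint): turn of the filter knob, rad, grows clockwise seen from above: pointer at violet 0, blue 0.7, green 1.4, amber 2.1, red 2.8; stops at 0 and 2.8. Stays where it is left, turns against about 0.035 N m
- well_mouth (a point): centre of the mouth of the round well, 74 diameter, 44 deep, 86 above the worktop, with a black bezel (89 outer diameter, 1.5 high) round it that bears five coloured dots; the knob stands in the middle of the well's floor, its top 8 below the mouth, so only part-closed fingers fit beside it
- green_mark (a point): the green dot, 7 across, on the bezel straight behind the well's centre, 41 from it; the middle of five dots 40 deg apart (clockwise violet, blue, green, amber, red)
- read_key_top (a point): centre of the top of the green round read key, 22 diameter, 99 above the worktop, on the console in front of the well; pressed downwards
- read_key (a joint): read key, m pressed down: 0 up, 0.005 fully down; spring, about 4 N fully down, comes up by itself
- dropper: bystander: amber dropper bottle, 34 diameter, 102 tall; origin under its centre
- petri_0: bystander: white petri dish, 91 diameter, 16 tall; origin under its centre
- beaker: bystander: clear beaker, 74 diameter, 92 tall; origin under its centre

How it is judged:
On the way, in this order (a step that is already met when the one before it is completed fails the run):
1. the white-capped vial stands at rest before the lens and the filter pointer is at the green mark (horizontal distance between vial_3_mid and read_station below 0.006 m and value of joint filter_dial between 1.26 and 1.54 rad and velocity of joint carousel between -0.1 and 0.1 rad/s), for 0.2 s.
2. the read key is pressed fully while both settings hold (horizontal distance between vial_3_mid and read_station below 0.006 m and value of joint filter_dial between 1.26 and 1.54 rad and value of joint read_key above 0.004 m), for 0.1 s.
At the end, for the whole second after the job is handed in: The white-capped vial stands within 6 mm (level) of the reading station, the filter pointer is within 0.14 rad of green (1.26 to 1.54), the read key is up (under 1 mm) again after being pressed more than 4 mm with both set, and all four vials stand in their clips, upright within 0.25 rad (horizontal distance between vial_3_mid and read_station below 0.006 m and value of joint filter_dial between 1.26 and 1.54 rad and value of joint read_key below 0.001 m and angle between each of vial_1_mid, vial_2_mid, vial_3_mid, vial_4_mid's own z axis and vertical below 0.25 rad and z of each of vial_1_mid, vial_2_mid, vial_3_mid, vial_4_mid in the frame of photometer below 0.079 m); the robot touches nothing.
It fails at once if a vial is tipped or lifted out of its clip (angle between any of vial_1_mid, vial_2_mid, vial_3_mid, vial_4_mid's own z axis and vertical above 0.5 rad or z of any of vial_1_mid, vial_2_mid, vial_3_mid, vial_4_mid in the frame of photometer above 0.095 m).
It fails at once if a bystander is shifted by more than 30 mm (distance of any of petri_0, dropper, beaker from where it was at the start of the episode above 0.03 m).
It also fails if it takes over 51 s, if anything falls off the work surface, if the arm or the gripper's body presses on something with over 40 N, if the wrist force passes 120 N, or if a joint passes its speed limit or range.

## Working session

There is one attempt and no reset: what is moved stays moved. The work goes in short steps, Python scripts to look and compute and a tool call to move; the robot and the scene stay as the last step left them, time stands still between calls to the robot, and variables do not carry over. Pictures are saved under pics/ and viewed, at most 10 in all, crops included, and the job is handed in when it is done.

Besides the shell and the picture viewer there is one more tool, called after "Call:" as name(argument=value, ...), one argument or row to a line, values as JSON. arm_command: Moves the arm, as the interface text tells. Shift numbers are shares of 30 cm and turn numbers shares of 1.5 rad, none past 1 either way. Its arguments: {"type":"object","properties":{"increments":{"type":"array"},"grip":{"type":"number"},"squeeze":{"type":"number"}},"required":["increments"]}

```bash
mkdir -p pics; ls; python3 - <<'E'
from rig import get_obs, eyes, robot
import cv2,numpy as np
o=get_obs(); print(o['t'],o['ee_pos'],o['ee_rot'],robot.hold_point_z)
ims=[]
for n in ['top','side','wrist']:
    f=eyes.grab_frame(n); cv2.imwrite(f'pics/{n}0.png',f['img'][:,:,::-1])
    print(n,f['fx'],f['fy'],f['cx'],f['cy'],np.round(f['R'],4).tolist(),np.round(f['t'],4).tolist())
E
```

```text
pics
0.0 [0.15740596 0.60447193 0.23067587] [-1.34204627e-04  1.27049651e-01  9.91896159e-01 -6.14243551e-04] 0.0187
top 346.5781454777205 346.5781454777205 251.86368489189056 192.30951947658525 [[-0.0143, -0.9993, -0.0338], [-0.9865, 0.0196, -0.1623], [0.1629, 0.0311, -0.9862]] [-0.2256, 0.5074, 0.8947]
side 370.87419291936624 370.87419291936624 257.833083229866 190.61751748247514 [[0.9659, -0.259, -0.0011], [-0.0981, -0.3618, -0.9271], [0.2398, 0.8955, -0.3749]] [-0.5646, 0.0419, 1.062]
wrist 297.3186396354542 297.3186396354542 253.2012966872113 189.70244614415563 [[0.253, 0.9675, -0.0011], [0.9275, -0.2422, 0.2849], [0.2754, -0.0731, -0.9586]] [-0.6248, -0.038, 0.3783]
```

View pics/top0.png

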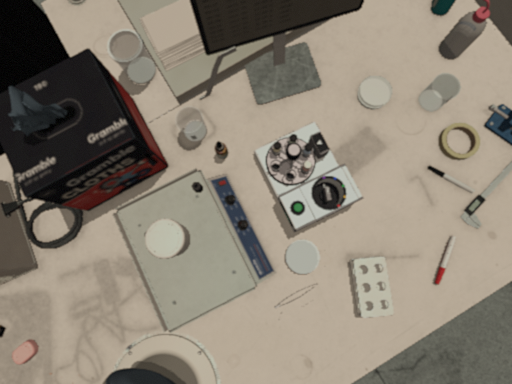

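View pics/side0.png

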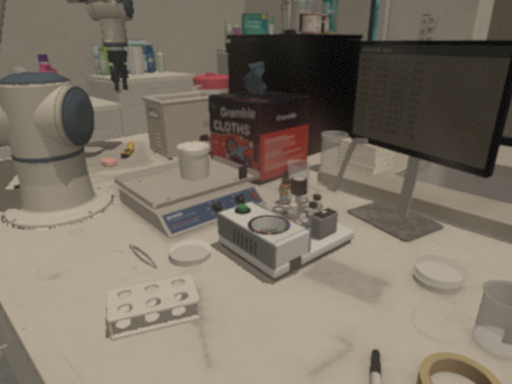

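```bash
cat > h.py <<'E'
from rig import get_obs, eyes, robot
import cv2,numpy as np
from scipy.spatial.transform import Rotation as Ro
def ray(f,u,v,fish=False):
    x=(u-f['cx'])/f['fx'];y=(v-f['cy'])/f['fy']
    if fish:
        r=np.hypot(x,y); d=np.array([x/r*np.sin(r),y/r*np.sin(r),np.cos(r)])if r>0 else np.array([0,0,1.])
    else: d=np.array([x,y,1.])
    R=np.array(f['R']);return -R.T@np.array(f['t']),R.T@d
def onz(f,u,v,z,fish=False):
    c,d=ray(f,u,v,fish); return c+d*(z-c[2])/d[2]
def proj(f,X,fish=False):
    p=np.array(f['R'])@X+np.array(f['t'])
    if fish:
        r=np.hypot(p[0],p[1]);k=np.arctan2(r,p[2])/r
        return f['cx']+f['fx']*k*p[0],f['cy']+f['fy']*k*p[1]
    return f['cx']+f['fx']*p[0]/p[2],f['cy']+f['fy']*p[1]/p[2]
E
python3 - <<'E'
import cv2
a=cv2.imread('pics/top0.png')[115:235,240:370];b=cv2.imread('pics/side0.png')[165:280,210:360]
cv2.imwrite('pics/c0.png',cv2.resize(a,None,fx=6,fy=5*1.0,interpolation=cv2.INTER_CUBIC) if 0 else cv2.resize(a,None,fx=4.6,fy=4.6,interpolation=cv2.INTER_CUBIC))
E
```

```text
(no output)
```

View pics/c0.png

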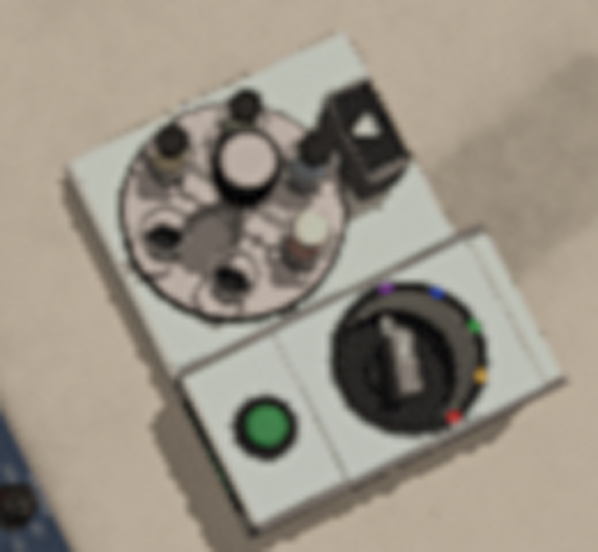

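```bash
cat >> h.py <<'E'
def fit(src,dst):
    s=np.array(src);d=np.array(dst);sm,dm=s.mean(0),d.mean(0);a=s-sm;b=d-dm
    yaw=np.arctan2((a[:,0]*b[:,1]-a[:,1]*b[:,0]).sum(),(a*b).sum());c,sn=np.cos(yaw),np.sin(yaw)
    R=np.array([[c,-sn],[sn,c]]);t=dm-R@sm;return yaw,R,t,b-(a@R.T)
E
python3 - <<'E'
from h import *
f=eyes.grab_frame('top')
P={k:onz(f,240+u/4.6,115+v/4.6,z)[:2] for k,(u,v,z) in dict(knob=(247,160,.1465),key=(266,426,.099),green=(476,326,.0875),vio=(387,288,.0875),red=(455,417,.0875),blue=(437,294,.0875),amber=(481,376,.0875),white=(311,230,.1025),blk=(316,148,.1025),bar=(403,365,.078),ptr=(386,322,.078)).items()}
for k in P: print(k,P[k].round(4))
# local: well at origin
a=lambda d:0.041*np.array([np.cos(np.radians(d)),np.sin(np.radians(d))])
yaw,R,t,res=fit([a(0),a(40),a(80),a(-40),a(-80)],[P['green'],P['blue'],P['vio'],P['amber'],P['red']])
print('yaw',np.degrees(yaw),'well',t,'res mm',(res*1e3).round(1).tolist())
for k in P: print(k,(R.T@(P[k]-t)*1e3).round(1))
d=P['ptr']-P['bar'];print(np.degrees(np.arctan2(d[1],d[0])))
E
```

```text
knob [ 0.5874 -0.34  ]
key [ 0.4526 -0.3497]
green [ 0.5072 -0.4678]
vio [ 0.5295 -0.4202]
red [ 0.457  -0.4536]
blue [ 0.5256 -0.4475]
amber [ 0.4793 -0.469 ]
white [ 0.5597 -0.3778]
blk [ 0.6061 -0.3824]
bar [ 0.4877 -0.4287]
ptr [ 0.5122 -0.4205]
yaw -65.38266170481951 well [ 0.48989031 -0.43016201] res mm [[0.2, -0.4], [-1.4, 0.2], [-0.0, -0.4], [0.3, 0.7], [0.9, -0.2]]
knob [-41.3 126.2]
key [-88.7  -0.3]
green [41.4  0. ]
vio [ 7.5 40.2]
red [  7.6 -39.6]
blue [30.6 25.2]
amber [ 30.9 -25.7]
white [-18.6  85.3]
blk [  5.  125.6]
bar [-2.2 -1.3]
ptr [ 0.5 24.3]
18.56573237324852
```

```bash
cat >> h.py <<'E'
def down(deg): # tool pointing down, tool x at deg
    a=np.radians(deg);x=np.array([np.cos(a),np.sin(a),0]);z=np.array([0,0,-1.]);return np.c_[x,np.cross(z,x),z]
def here():
    o=get_obs();q=o['ee_rot'];return np.array(o['ee_pos']),Ro.from_quat([q[1],q[2],q[3],q[0]]).as_matrix()
def rows(wps,start=None):
    p,R=start or here()
    for x,y,z,d in wps:
        T=down(d);s=R.T@(np.array([x,y,z])-p)/.3;r=Ro.from_matrix(R.T@T).as_rotvec()/1.5
        print(np.round([*s,*r],3).tolist(),'rows>=%.1f'%max(np.linalg.norm(s)*.3/.0625,np.degrees(np.linalg.norm(r)*1.5)/10.7));p,R=np.array([x,y,z]),T
E
python3 - <<'E'
from h import *
rows([(.265,.368,.29,112.7),(.372,.132,.29,60),(.48,-.104,.29,7.3),(.5874,-.34,.25,-45.4)])
E
```

```text
[-0.546, -0.673, -0.197, -0.001, 0.0, 0.613] rows>=4.9
[-0.863, 0.025, 0.0, 0.0, 0.0, 0.613] rows>=4.9
[-0.501, 0.705, 0.0, 0.0, 0.0, 0.613] rows>=4.9
[0.255, 0.826, 0.133, 0.0, 0.0, 0.613] rows>=4.9
```

Call:
arm_command(
  increments=[
    [[-0.546,-0.673,-0.197,0,0,0.613],[-0.546,-0.673,-0.197,0,0,0.613],[-0.546,-0.673,-0.197,0,0,0.613],[-0.546,-0.673,-0.197,0,0,0.613],[-0.546,-0.673,-0.197,0,0,0.613],[-0.546,-0.673,-0.197,0,0,0.613],[-0.546,-0.673,-0.197,0,0,0.613]],
  ],
  grip=1,
  squeeze=25,
)

```text
t: 1.08
ee_pos: [0.2649, 0.3687, 0.2902]
ee_rot: [-0.0, 0.552, 0.834, -0.0]
contact_force: [-1.4, 0.9, 0.7]
grip_width: 0.0854
finger_force: 0.0
```

Call:
arm_command(
  increments=[
    [[-0.863,0.025,0,0,0,0.613],[-0.863,0.025,0,0,0,0.613],[-0.863,0.025,0,0,0,0.613],[-0.863,0.025,0,0,0,0.613],[-0.863,0.025,0,0,0,0.613],[-0.863,0.025,0,0,0,0.613],[-0.863,0.025,0,0,0,0.613]],
  ],
)

```text
t: 1.95
ee_pos: [0.3718, 0.1333, 0.2902]
ee_rot: [-0.0, 0.864, 0.503, -0.0]
contact_force: [-0.0, -0.3, -0.3]
grip_width: 0.0855
finger_force: 0.0
```

Call:
arm_command(
  increments=[
    [[-0.501,0.705,0,0,0,0.613],[-0.501,0.705,0,0,0,0.613],[-0.501,0.705,0,0,0,0.613],[-0.501,0.705,0,0,0,0.613],[-0.501,0.705,0,0,0,0.613],[-0.501,0.705,0,0,0,0.613],[-0.501,0.705,0,0,0,0.613]],
  ],
)

```text
t: 2.82
ee_pos: [0.48, -0.1021, 0.2903]
ee_rot: [-0.0, 0.998, 0.068, -0.0]
contact_force: [-0.7, -0.0, -0.1]
grip_width: 0.0856
finger_force: 0.0
```

Call:
arm_command(
  increments=[
    [[0.255,0.826,0.133,0,0,0.613],[0.255,0.826,0.133,0,0,0.613],[0.255,0.826,0.133,0,0,0.613],[0.255,0.826,0.133,0,0,0.613],[0.255,0.826,0.133,0,0,0.613],[0.255,0.826,0.133,0,0,0.613],[0.255,0.826,0.133,0,0,0.613],[0.255,0.826,0.133,0,0,0.613]],
  ],
)

```text
t: 3.82
ee_pos: [0.5878, -0.3383, 0.2512]
ee_rot: [0.0, 0.924, -0.383, 0.0]
contact_force: [-0.3, 0.7, 0.5]
grip_width: 0.0858
finger_force: 0.0
```

```bash
python3 - <<'E'
from h import *
o=get_obs();print(o['t'],o['joint_pos']);p,R=here();print(p,R.round(3).tolist())
f=eyes.grab_frame('wrist');im=f['img'][:,:,::-1].copy()
for X in [(.5874,-.34,.1465),(.4526,-.3497,.099),(.5072,-.4678,.0875),(.4899,-.4302,.078)]:
    u,v=proj(f,np.array(X),True);print(u,v);cv2.circle(im,(int(u),int(v)),2,(255,0,255),-1)
cv2.imwrite('pics/w1.png',im)
E
```

```text
3.825 [-6.10251682e-01  5.55181887e-01  1.17471584e+00  4.82863758e-05
  1.41119186e+00  1.74731171e+00]
[ 0.58782664 -0.33831694  0.25115161] [[0.706, -0.708, 0.0], [-0.708, -0.706, -0.0], [0.0, -0.0, -1.0]]
256.5665120929338 189.2584400126905
344.24021055644715 250.69801069963984
388.33666340427226 144.74482556979896
370.86600882171945 176.37948236358486
```

View pics/w1.png

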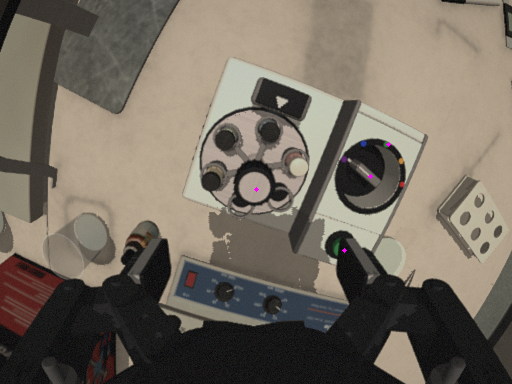

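```bash
python3 - <<'E'
from h import *
rows([(.587,-.3402,.112,-45.4)])
E
```

```text
[0.002, 0.006, 0.464, -0.0, -0.0, 0.003] rows>=2.2
```

Call:
arm_command(
  increments=[
    [[0.002,0.006,0.2,0,0,0],[0.002,0.006,0.35,0,0,0],[0.002,0.006,0.42,0,0,0],[0.002,0.006,0.464,0,0,0],[0.002,0.006,0.464,0,0,0],[0.002,0.006,0.464,0,0,0]],
  ],
)

```text
t: 4.62
ee_pos: [0.5875, -0.3416, 0.1125]
ee_rot: [0.0, 0.923, -0.385, 0.001]
contact_force: [-0.4, -1.0, -0.3]
grip_width: 0.0852
finger_force: 0.0
```

Call:
arm_command(
  increments=[
    [[0,0,0,0,0,0],[0,0,0,0,0,0],[0,0,0,0,0,0],[0,0,0,0,0,0],[0,0,0,0,0,0],[0,0,0,0,0,0],[0,0,0,0,0,0],[0,0,0,0,0,0]],
  ],
  grip=0,
  squeeze=30,
)

```text
t: 5.62
ee_pos: [0.5886, -0.3402, 0.1122]
ee_rot: [-0.001, 0.923, -0.385, 0.001]
contact_force: [7.7, 10.1, 7.7]
grip_width: 0.0354
finger_force: 31.8
```

Call:
arm_command(
  increments=[
    [[0,-0.006,0,0,0,-0.05],[0,-0.006,0,0,0,-0.12],[0,-0.006,0,0,0,-0.2],[0,-0.006,0,0,0,-0.28],[0,-0.006,0,0,0,-0.36],[0,-0.006,0,0,0,-0.44],[0,-0.006,0,0,0,-0.52],[0,-0.006,0,0,0,-0.6],[0,-0.006,0,0,0,-0.67],[0,-0.006,0,0,0,-0.7]],
  ],
)

```text
t: 6.88
ee_pos: [0.5887, -0.3399, 0.1122]
ee_rot: [0.0, 0.991, 0.13, 0.001]
contact_force: [0.3, 3.9, 10.3]
grip_width: 0.0352
finger_force: 31.9
```

Call:
arm_command(
  increments=[
    [[0,0,0,0,0,0],[0,0,0,0,0,0],[0,0,0,0,0,0]],
  ],
)

```text
t: 7.25
ee_pos: [0.5887, -0.3399, 0.1122]
ee_rot: [0.0, 0.992, 0.129, 0.001]
contact_force: [0.3, 2.8, 10.4]
grip_width: 0.0354
finger_force: 31.9
```

Call:
arm_command(
  increments=[
    [[0,0,0,0,0,0],[0,0,0,0,0,0],[0,0,0,0,0,0],[0,0,0,0,0,0],[0,0,-0.1,0,0,0],[0,0,-0.25,0,0,0],[0,0,-0.4,0,0,0],[0,0,-0.46,0,0,0],[0,0,-0.46,0,0,0]],
  ],
  grip=1,
)

```text
t: 8.38
ee_pos: [0.5887, -0.3404, 0.2507]
ee_rot: [0.001, 0.992, 0.129, 0.001]
contact_force: [-0.9, 0.6, -0.1]
grip_width: 0.0853
finger_force: 0.0
```

```bash
python3 - <<'E'
from h import *
p,R=here();print(p,R.round(3).tolist())
f=eyes.grab_frame('wrist');im=f['img'][:,:,::-1].copy();cv2.imwrite('pics/w2.png',im)
rows([(.4899,-.4302,.17,14.6)])
E
```

```text
[ 0.58870723 -0.34040933  0.25072465] [[0.967, 0.256, 0.002], [0.256, -0.967, -0.002], [0.002, 0.002, -1.0]]
[-0.394, 0.207, 0.264, 0.0, -0.0, 0.003] rows>=2.5
```

View pics/w2.png

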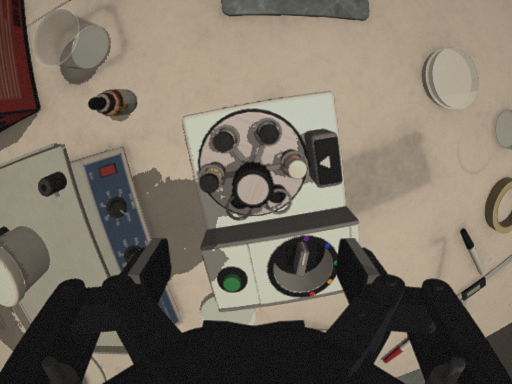

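Call:
arm_command(
  increments=[
    [[-0.2,0.1,0.05,0,0,0],[-0.394,0.207,0.12,0,0,0],[-0.394,0.207,0.17,0,0,0],[-0.394,0.207,0.17,0,0,0],[-0.394,0.207,0.17,0,0,0],[-0.394,0.207,0.17,0,0,0]],
  ],
  grip=0.35,
)

```text
t: 9.18
ee_pos: [0.4908, -0.4298, 0.1989]
ee_rot: [0.0, 0.992, 0.13, 0.0]
contact_force: [0.1, 0.2, -0.2]
grip_width: 0.0303
finger_force: 0.0
```

```bash
python3 - <<'E'
from h import *
p,R=here();print(p,get_obs()['grip_width'])
f=eyes.grab_frame('wrist');im=f['img'][:,:,::-1].copy()
w=np.array([.4899,-.4302]);y=np.radians(-65.4);M=np.array([[np.cos(y),-np.sin(y)],[np.sin(y),np.cos(y)]])
for L,z in [((41,0),.0875),((0,0),.078),((41*np.cos(1.396),41*np.sin(1.396)),.0875),((-41.3,126.2),.1465),((4.7,126.2),.1025)]:
    u,v=proj(f,np.r_[w+M@np.array(L)/1e3,z],True);print(L,round(u,1),round(v,1))
u0,v0=map(int,proj(f,np.r_[w,.078],True))
c=cv2.resize(im[0:330,100:430],None,fx=1.8,fy=1.8,interpolation=cv2.INTER_CUBIC);print(u0,v0)
cv2.imwrite('pics/w3.png',c)
E
```

```text
[ 0.49081881 -0.42976267  0.19885036] 0.030260077181854476
(41, 0) 298.3 182.2
(0, 0) 252.9 186.8
(np.float64(7.13021043450978), np.float64(40.375241165343)) 253.1 143.9
(-41.3, 126.2) 159.1 45.4
(4.7, 126.2) 231.6 42.8
252 186
```

View pics/w3.png

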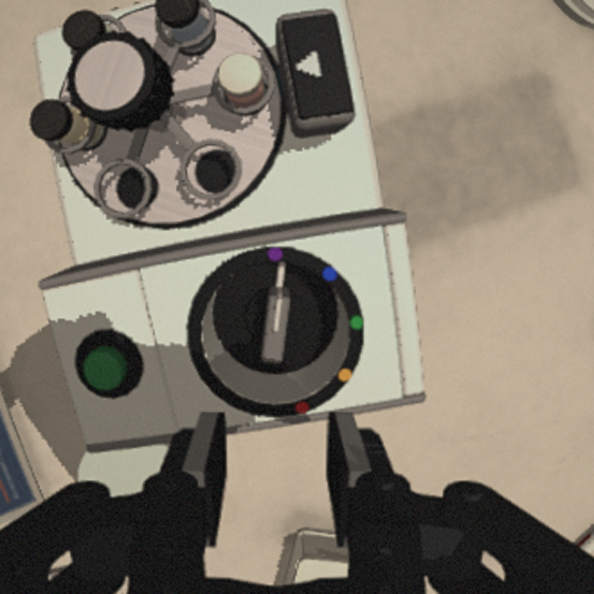

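```bash
python3 - <<'E'
from h import *
f=eyes.grab_frame('wrist')
P=[onz(f,100+u/1.8,v/1.8,z,True) for u,v,z in [(272,362,.078),(280,285,.078),(282,264,.06),(275,254,.0875),(357,323,.0875),(303,408,.0875),(330,274,.0875),(345,375,.0875)]]
for q in P: print(q.round(4))
d=P[1]-P[0];print(np.degrees(np.arctan2(d[1],d[0])),np.linalg.norm(d))
a=lambda d:0.041*np.array([np.cos(np.radians(d)),np.sin(np.radians(d))])
yaw,R,t,res=fit([a(80),a(0),a(-80),a(40),a(-40)],[q[:2] for q in P[3:]]);print(np.degrees(yaw),t,(res*1e3).round(1).tolist())
rows([(.4905,-.4300,.056,12.6)])
E
```

```text
[ 0.4759 -0.4322  0.078 ]
[ 0.5161 -0.4257  0.078 ]
[ 0.5241 -0.4249  0.06  ]
[ 0.5317 -0.419   0.0875]
[ 0.5093 -0.4668  0.0875]
[ 0.4588 -0.4533  0.0875]
[ 0.5293 -0.447   0.0875]
[ 0.4817 -0.469   0.0875]
9.11048128176991 0.04071744286300761
-64.98566954731075 [ 0.49220157 -0.42963264] [[-0.1, -0.0], [-0.2, -0.0], [0.2, -0.1], [-0.1, -0.1], [0.1, 0.2]]
[-0.001, 0.0, 0.476, 0.0, -0.0, 0.027] rows>=2.3
```

```bash
python3 - <<'E'
from h import *
rows([(.4912,-.4299,.053,10.5)])
E
```

```text
[0.002, 0.0, 0.486, 0.0, -0.0, 0.051] rows>=2.3
```

Call:
arm_command(
  increments=[
    [[0.002,0,0.15,0,0,0.051],[0.002,0,0.28,0,0,0.051],[0.002,0,0.36,0,0,0.051],[0.002,0,0.42,0,0,0.051],[0.002,0,0.46,0,0,0.051],[0.002,0,0.486,0,0,0.051],[0.002,0,0.486,0,0,0.051],[0.002,0,0.486,0,0,0.051]],
  ],
  grip=0.29,
)

```text
t: 10.28
ee_pos: [0.4907, -0.4305, 0.0532]
ee_rot: [0.0, 0.996, 0.091, 0.0]
contact_force: [-0.1, 0.9, 0.9]
grip_width: 0.0249
finger_force: 0.0
```

Call:
arm_command(
  increments=[
    [[0,0,0,0,0,0],[0,0,0,0,0,0],[0,0,0,0,0,0],[0,0,0,0,0,0],[0,0,0,0,0,0]],
  ],
  grip=0,
)

```text
t: 10.9
ee_pos: [0.4903, -0.4296, 0.0532]
ee_rot: [-0.0, 0.996, 0.091, 0.0]
contact_force: [-2.9, 6.6, 8.4]
grip_width: 0.0104
finger_force: 30.5
```

```bash
python3 - <<'E'
from h import *
o=get_obs();p,R=here();print(p,np.degrees(np.arctan2(R[1,0],R[0,0])),o['wrist_torque'],o['contact_force'],o['joint_pos'])
rows([(p[0],p[1],p[2],-65.2)])
E
```

```text
[ 0.49033537 -0.42957414  0.05324798] 10.442971994444013 [ 0.94645854  0.31794575 -0.08325912] [-2.85113518  6.60890538  8.35321502] [-8.11215117e-01  7.28563640e-01  1.43820488e+00  5.10713230e-04
  9.75277536e-01  5.77030358e-01]
[0.0, 0.0, 0.0, -0.0, 0.0, 0.88] rows>=7.1
```

Call:
arm_command(
  increments=[
    [[0,0,0,0,0,0.08],[0,0,0,0,0,0.18],[0,0,0,0,0,0.28],[0,0,0,0,0,0.39],[0,0,0,0,0,0.5],[0,0,0,0,0,0.61],[0,0,0,0,0,0.72],[0,0,0,0,0,0.82],[0,0,0,0,0,0.88],[0,0,0,0,0,0.88]],
  ],
)

```text
t: 12.15
ee_pos: [0.4906, -0.4288, 0.0532]
ee_rot: [-0.001, 0.842, -0.539, -0.0]
contact_force: [0.3, 11.7, 9.8]
grip_width: 0.0106
finger_force: 30.7
```

Call:
arm_command(
  increments=[
    [[0,0,0,0,0,0],[0,0,0,0,0,0],[0,0,0,0,0,0]],
  ],
)

```text
t: 12.52
ee_pos: [0.4906, -0.4288, 0.0532]
ee_rot: [-0.001, 0.843, -0.539, -0.0]
contact_force: [1.1, 11.1, 10.6]
grip_width: 0.0107
finger_force: 30.7
```

Call:
arm_command(
  increments=[
    [[0,0,0,0,0,0],[0,0,0,0,0,0],[0,0,0,0,0,0],[0,0,-0.06,0,0,0],[0,0,-0.14,0,0,0],[0,0,-0.26,0,0,0],[0,0,-0.4,0,0,0],[0,0,-0.48,0,0,0],[0,0,-0.48,0,0,0],[0,0,-0.48,0,0,0]],
  ],
  grip=0.29,
)

```text
t: 13.78
ee_pos: [0.4902, -0.4299, 0.1965]
ee_rot: [-0.0, 0.843, -0.539, -0.0]
contact_force: [0.6, 0.8, -0.6]
grip_width: 0.0247
finger_force: 0.0
```

```bash
python3 - <<'E'
from h import *
p,R=here();print(p,np.degrees(np.arctan2(R[1,0],R[0,0])))
f=eyes.grab_frame('wrist');im=f['img'][:,:,::-1].copy()
cv2.imwrite('pics/w4.png',cv2.resize(im[0:330,100:430],None,fx=1.8,fy=1.8,interpolation=cv2.INTER_CUBIC))
g=eyes.grab_frame('top');cv2.imwrite('pics/t4.png',g['img'][:,:,::-1])
E
```

```text
[ 0.49017199 -0.42993241  0.19646395] -65.18845057206114
```

View pics/w4.png

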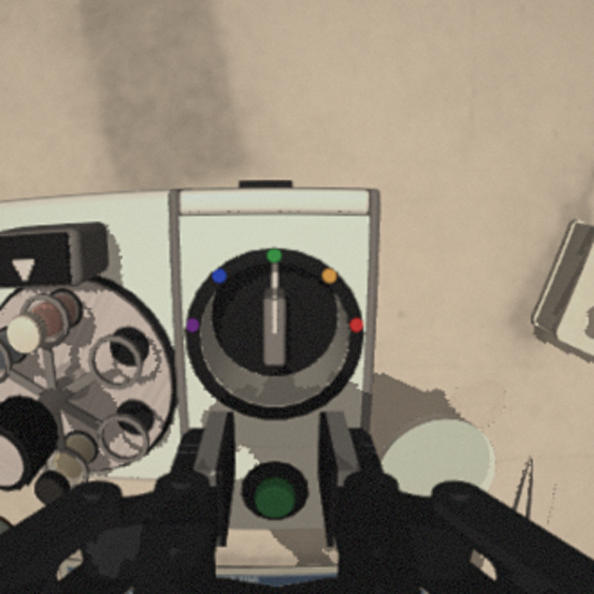

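```bash
python3 - <<'E'
from h import *
rows([(.4533,-.3496,.108,-65.2),(.4533,-.3496,.094,-65.2)])
E
```

```text
[-0.294, -0.001, 0.293, 0.0, 0.001, 0.0] rows>=2.0
[0.0, 0.0, 0.047, 0.0, 0.0, 0.0] rows>=0.2
```

Call:
arm_command(
  increments=[
    [[-0.15,0,0,0,0,0],[-0.294,0,0,0,0,0],[-0.294,0,0.1,0,0,0],[-0.294,0,0.2,0,0,0],[-0.294,0,0.27,0,0,0],[-0.294,0,0.293,0,0,0],[-0.294,0,0.293,0,0,0],[-0.294,0,0.293,0,0,0]],
  ],
  grip=0,
)

```text
t: 14.88
ee_pos: [0.4537, -0.3504, 0.1093]
ee_rot: [0.0, 0.843, -0.539, 0.001]
contact_force: [-0.3, 0.5, 0.4]
grip_width: -0.0004
finger_force: 0.0
```

Call:
arm_command(
  increments=[
    [[0,0,0.02,0,0,0],[0,0,0.03,0,0,0],[0,0,0.04,0,0,0],[0,0,0.045,0,0,0],[0,0,0.045,0,0,0],[0,0,0.045,0,0,0]],
  ],
)

```text
t: 15.62
ee_pos: [0.4534, -0.3501, 0.0952]
ee_rot: [0.0, 0.843, -0.539, 0.0]
contact_force: [-1.0, 0.5, 4.0]
grip_width: -0.0003
finger_force: 1.6
```

Force of 4 N so far; I'll go a little lower to the hard stop.

Call:
arm_command(
  increments=[
    [[0,0,0.003,0,0,0],[0,0,0.006,0,0,0],[0,0,0.008,0,0,0],[0,0,0.008,0,0,0],[0,0,0.008,0,0,0]],
  ],
)

```text
t: 16.25
ee_pos: [0.4535, -0.3502, 0.0937]
ee_rot: [0.0, 0.843, -0.539, 0.0]
contact_force: [-4.5, 4.3, 22.6]
grip_width: 0.0006
finger_force: 11.2
```

Bottomed out (22.6 N, over the 4 N spring). Lift clear.

Call:
arm_command(
  increments=[
    [[0,0,-0.02,0,0,0],[0,0,-0.08,0,0,0],[0,0,-0.2,0,0,0],[0,0,-0.35,0,0,0],[-0.2,0,-0.45,0,0,0],[-0.4,0,-0.5,0,0,0],[-0.4,0,-0.5,0,0,0],[-0.4,0,-0.5,0,0,0]],
  ],
)

```text
t: 17.25
ee_pos: [0.4034, -0.2414, 0.2429]
ee_rot: [0.0, 0.843, -0.538, 0.001]
contact_force: [0.6, -1.2, 0.3]
grip_width: -0.0
finger_force: 0.0
```

```bash
python3 - <<'E'
from h import *
o=get_obs();print(o['t'],o['ee_pos'],o['contact_force'])
f=eyes.grab_frame('wrist');g=eyes.grab_frame('top')
a=cv2.resize(f['img'][:,:,::-1],(400,300));b=cv2.resize(g['img'][115:235,240:370,::-1],(390,360),interpolation=cv2.INTER_CUBIC)
c=np.zeros((360,790,3),np.uint8);c[:300,:400]=a;c[:,400:]=b;cv2.imwrite('pics/f.png',c)
E
```

```text
17.25 [ 0.40338656 -0.24137359  0.24290971] [ 0.64234025 -1.19193662  0.29816953]
```

View pics/f.png

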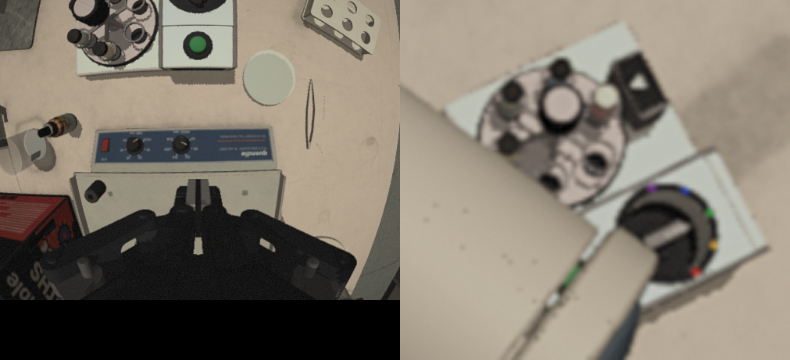

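The picture shows the white cap at top-camera pixel (308.7, 147.3). The vial that stood at the head at the start was at (308.7, 147.2), so they match. The pointer is toward green, the key is up and the arm is clear.

```bash
python3 -c "
from rig import robot
print(robot.hand_in())"
```

```text
the job is handed in; nothing more can be done
None
```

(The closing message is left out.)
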